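# Lock the pressure filter's closing ring and pump the seal test

## Robot

A 7-joint arm with a two-finger parallel gripper is mounted at the origin on the work surface. World frame = base frame: x ahead of the robot, y to its left, z up, the work surface at z = 0. Lengths are in m, angles in rad, forces in N, time in s.
With the tool pointing down it reaches from about 0.425 to 0.925 m from the base axis. Payload 6.8 kg.
Tool frame: the origin (TCP) lies midway between the tips of the shut fingers; the grasp point (between the pads) lies 19 mm behind it (grip_point_offset is the distance from the TCP to the grasp point, in m); y points along the fingers, x is the direction in which the jaws open and shut, and the axes are right-handed (so a half turn about y gives the same grasp; the last joint's range is limited). The gripper opens to 85 mm and grips with 20 to 120 N. Pads are 22 mm wide; open, the fingers measure 114 mm over their backs; the gripper's body (76 mm by 85 mm) begins 54 mm behind the grasp point. The pads swing forward as they close: fully open they stand 13 mm farther back than shut.
Start: joints at [-1.404, 0.477, 0.022, 1.555, -0.011, 1.109, -0.083], TCP at [0.183, 0.65, 0.231] pointing down, gripper open.
Joint ranges: [-2.96, 2.96], [-0.34, 2.1], [-1.41, 1.46], [0.24, 2.44], [-1.37, 4.51], [0.17, 1.92], [-2.96, 2.96]. Speed limits (rad/s): [2.39, 2.39, 3.14, 3.14, 3.14, 3.14, 3.14].

## Interface

Orientations are given as a unit quaternion [w, x, y, z].
In Python, from station import get_obs, read_camera, hand_in, grip_point_offset gives the robot as it stands.
- The arm moves only by the tool play_rows, never from a script. Its argument "increments" is a list of rows, each a list of 2 entries, a list of its own where there are three numbers: the shift along the tool's x, y, z in m, then the turn, a rotation vector about the tool's x, y, z in degrees. In form: [[[tx, ty, tz], [ax, ay, az]], ...]. A call has 1 to 20 rows; each row shifts and turns the commanded pose from where the row before left it, along the tool's axes as they then stand; what a row does not reach is not made up. A row lasts 1/12 s, in which the tool goes at most 41.7 mm and 7.16 degrees, less where a joint would pass 70% of its speed; a pose out of reach is approached as far as the arm can. A call with a gripper value outside its range is refused whole. "gripper" is the finger opening in m, from 0 to 0.0854, set as the call begins (left out, the last holds). The fingers move at their own pace and stop on an object; "grip_force" is the grip in N (left out, the last holds). Time passes only in rows, so rows that do not move let the fingers close. It gives the time, the measured TCP pose, the force and the opening at its end, in the units of the state.
- get_obs(): the state, without advancing time (a new reading comes with each control period).
- read_camera(name): name is "scene" or "top" or "wrist"; returns a dict with "color" (480x640x3 uint8, red, green, blue), "range_z" (480x640 float32, m along the optical axis (not along the pixel's ray), 0 where there is no reading), "intrinsics" (3x3 intrinsics, pixels), "dist_coeffs" ([k1, k2, p1, p2, k3] as OpenCV has them; the pictures are not rectified), "R" (3x3) and "t" (3): a world point X has camera coordinates R X + t; the wrist camera has in their place "hand_eye" (4x4, takes a point from camera to tool coordinates, whose origin is the TCP and whose axes are the tool frame's). Camera axes: x right, y down, z forward; pixel columns grow to the right and rows downward; lengths in m; the calibration is good to about 2 mm. A picture is of the moment at which its call begins: read the wrist's pose just before it.
- hand_in(): hands the job in, once; it reports no verdict.
The state is a dict: "t": time; "q": joint angles; "joint_vel": joint speeds; "joint_torque": joint torques, N m; "eef_pos": TCP position; "tool_rot": TCP orientation; "contact_force": force on the tool from outside, world axes, zero at the start; "torque": the same for the moment, N m; "gripper_width": opening from 0.0 (shut) to 1.0 (fully open).
Only numpy, scipy, OpenCV 4.12 (cv2) and the standard library are available. Lean on these libraries where they do the work, as an engineer would, in place of code of your own. Each camera call takes 0.05 s, during which the arm holds its last target. There are 200 camera calls.

## Task

Close up the pressure filter: turn its steel closing ring clockwise (seen from above) by its lugs, fully home to its stop, so that the red lug stands over the yellow lock mark. Then press the pump paddle down to its stop, hold it there for about a second and let it spring back up. Press it without ramming it, and leave the bottle, jar and mug where they stand.

Things in the scene. Friction and masses are not known exactly. Their poses are not given: they have to be found in the camera images.
- filter: bench pressure filter fixed to the table: grey base plate 300 x 400 x 12 mm (y from -135 to +265 mm), white enamel vessel, radius 62 mm, up to z = 97 mm. Origin on the vessel's axis under the plate; z up. Yaw within 0.5 rad of the world's. A dark steel yoke bar spans the lid along its x axis, the paddle is on its +y side, the lock mark on its -y side
- yoke (a point): middle of the yoke bar's top, 150 mm above the table. Bar 24 mm wide, 12 mm thick, along the filter's x, on 24 x 30 mm posts at x = +-130 mm; here a brass gauge, radius 18 mm, rises to 172 mm. The ring's lugs pass under the bar (13 mm gap), fingers cannot: no lug can be driven all the way; at the yoke, change to another lug
- collar: steel closing ring, outer radius 70 mm, captive; origin on the filter's axis, 98 mm above the table. 3 lugs (radial bars 14 mm thick, 26 mm high, out to radius 110 mm, 99 to 125 mm above the table, free below to 83 mm) at its +x (red) and +-120 degrees (black). Starts 2.5 to 3.05 rad short of its hard stop, turns clockwise, stiffly (about 5 N at a lug), stays where left
- collar_mark (a point): point on top of the red lug near its end, 105 mm from the turning axis
- lock_mark (a point): lock mark: outer part of a yellow shelf 18 mm wide, top 83 mm above the table, 105 mm from the turning axis along the filter's -y. With the ring at its hard stop, collar_mark is right above this point
- paddle: hinged pump paddle, an aluminium bar 125 x 50 mm with a black rubber pad at its end. Origin on the hinge, at (75, 190, 78) mm of the filter; the bar runs to the filter's -x, level at rest. Sprung: about 3 N at the pad to start, 11 N just before its hard stop, which is roughly 35 mm down at the pad; returns when let go. Over 70 N damages it
- paddle_pad (a point): middle of the top of the paddle's rubber pad (55 x 58 mm), 100 mm from the hinge, 87 mm above the table at rest
- green_bottle: bystander: green glass bottle, 68 mm diameter, 170 mm tall, origin under its centre
- dark_jar: bystander: amber jar with red lid, 72 mm diameter, 130 mm tall, origin under its centre
- enamel_mug: bystander: white mug, 84 mm diameter, 85 mm tall, origin under its centre

How it is judged:
On the way, in this order (a step that is already met when the one before it is completed fails the run):
1. the closing ring is turned home: the red lug's mark is within 5 mm of the lock mark, seen from above (horizontal distance between collar_mark and lock_mark below 0.005 m), for 0.2 s.
2. the paddle is held within about 3 mm of its stop for 0.4 s (z of paddle_pad in the frame of filter below 0.055 m), for 0.4 s.
At the end, for the whole second after the job is handed in: the red lug's mark is within 5 mm (seen from above) of the lock mark, the paddle is back up (pad within 5 mm of its rest height), and the bottle, jar and mug stand upright where they were (horizontal distance between collar_mark and lock_mark below 0.005 m and z of paddle_pad in the frame of filter above 0.082 m and angle between each of green_bottle, dark_jar, enamel_mug's own z axis and vertical below 0.1 rad); the robot touches nothing.
It fails at once if the bottle, the jar or the mug is moved by more than 25 mm (distance of any of green_bottle, dark_jar, enamel_mug from where it was at the start of the episode above 0.025 m).
It fails at once if the paddle is rammed with more than 70 N (contact force between anything else and paddle above 70 N).
It also fails if it takes over 67 s, if anything falls off the work surface, if the arm or the gripper's body presses on something with over 40 N, if the wrist force passes 120 N, or if a joint passes its speed limit or range.

## Working session

There is one attempt and no reset: what is moved stays moved. The work goes in short steps, Python scripts to look and compute and a tool call to move; the robot and the scene stay as the last step left them, time stands still between calls to the robot, and variables do not carry over. Pictures are saved under pics/ and viewed, about 8 in all and at most 12, crops included, and the job is handed in when it is done.

Besides the shell and the picture viewer there is one more tool, called by a JSON object that holds its "name" and its "arguments", one argument or row to a line. play_rows: Moves the arm, as the interface text tells. Its arguments: {"type":"object","properties":{"increments":{"type":"array","items":{"type":"array"}},"gripper":{"type":"number"},"grip_force":{"type":"number"}},"required":["increments"]}

```bash
mkdir -p pics; ls; python3 - <<'E'
from station import *
import cv2,numpy as np
o=get_obs();print(o['t'],o['eef_pos'],o['tool_rot'],o['q'],o['contact_force'],grip_point_offset)
for n in ['scene','top']:
    c=read_camera(n);np.savez(f'pics/{n}0.npz',**c)
    cv2.imwrite(f'pics/{n}0.png',c['color'][:,:,::-1]);print(n,c['intrinsics'],c['R'],c['t'],c['dist_coeffs'])
E
```

```text
pics
0.0 [0.18301344 0.64910336 0.23032986] [-0.56333729  0.56419394  0.42633418 -0.42728851] [-1.40410461  0.47779197  0.02232906  1.55645407 -0.01147589  1.10928835
 -0.08312232] [ 0.38067887 -0.50132106 -0.2483484 ] 0.0187
scene [[514.80649723   0.         322.06126527]
 [  0.         514.80649723 242.74754781]
 [  0.           0.           1.        ]] [[-0.55556214  0.83147287  0.00189058]
 [ 0.62322974  0.41792407 -0.6610024 ]
 [-0.55039568 -0.36604965 -0.75038141]] [ 0.29879881 -0.27617762  1.51688914] [-0.03280061  0.          0.          0.          0.        ]
top [[473.44130445   0.         320.98147929]
 [  0.         473.44130445 246.20732979]
 [  0.           0.           1.        ]] [[ 0.01780266 -0.999832   -0.00436415]
 [-0.9836398  -0.01673143 -0.17936777]
 [ 0.17926462  0.00748597 -0.98377241]] [-0.00769644  0.58709837  0.96312907] [0.01831228 0.         0.         0.         0.        ]
```

View pics/top0.png

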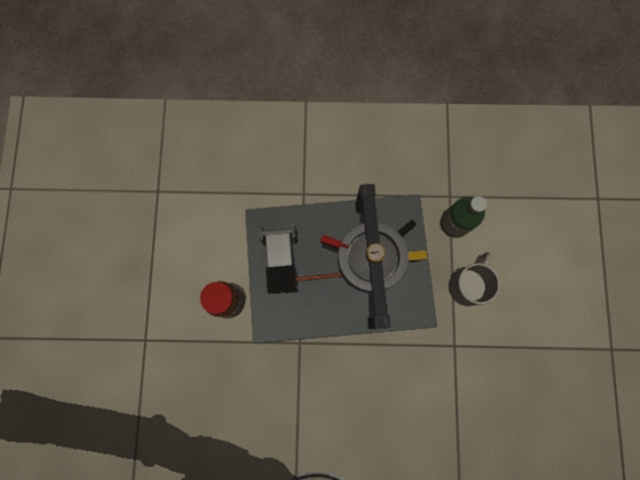

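View pics/scene0.png

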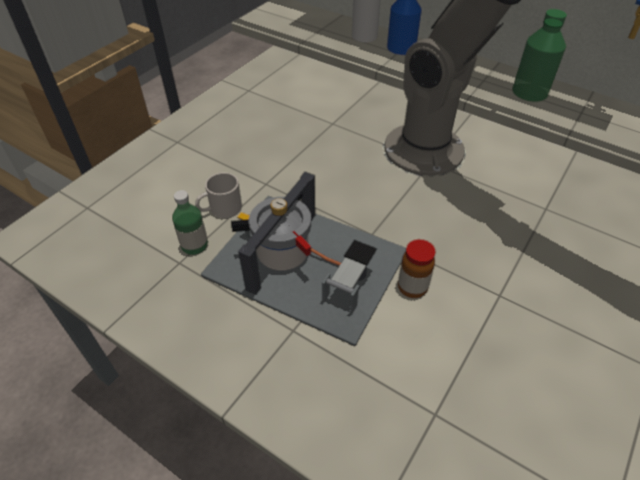

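Top view: gauge at (376,253), red lug end at (325,240), black lug at (410,226), yellow mark at (418,255), pad at (282,278). Plate corners are at (246,210), (420,195), (437,327), (253,341). The scene view confirms the layout: the jar is beyond the paddle, and the bottle and mug are past the lock mark.

```bash
cat > h.py <<'E'
import numpy as np,cv2
from scipy.spatial.transform import Rotation as Ro
def ray(c,uv,z):
    n=cv2.undistortPoints(np.array([[uv]],float),c['intrinsics'],c['dist_coeffs'])[0,0]
    R,t=c['R'],c['t'];C=-R.T@t;d=R.T@np.array([n[0],n[1],1]);return C+d*(z-C[2])/d[2]
def tool(o):
    w,x,y,z=o['tool_rot'];return Ro.from_quat([x,y,z,w]).as_matrix()
E
python3 - <<'E'
from h import *
from station import *
print(tool(get_obs()).round(3))
for n in ['top','scene']:
    c=dict(np.load(f'pics/{n}0.npz'))
    if n=='top': P=dict(gauge=(376,253,.172),red=(323,239,.125),blk=(412,224,.125),lock=(426,255,.083),c1=(246,210,.012),c2=(420,195,.012),c3=(437,327,.012),c4=(253,341,.012),padc=(282,281,.087),jar=(216,299,.13),bot=(478,204,.17),mug=(478,284,.085),bar1=(367,187,.15),bar2=(379,325,.15))
    else: P=dict(gauge=(279,204,.172),red=(303,244,.125))
    for k,v in P.items(): print(n,k,ray(c,v[:2],v[2]).round(4))
    hsv=cv2.cvtColor(c['color'],cv2.COLOR_RGB2HSV)
c=dict(np.load('pics/top0.npz'))
im=c['color'][180:350,190:510,::-1];cv2.imwrite('pics/crop.png',cv2.resize(im,(800,425),interpolation=cv2.INTER_CUBIC))
E
```

```text
[[ 0.271 -0.    -0.962]
 [ 0.962 -0.002  0.271]
 [-0.002 -1.    -0.   ]]
top gauge [ 0.5542 -0.1023  0.172 ]
top red [ 0.5887 -0.0018  0.125 ]
top blk [ 0.6224 -0.1798  0.125 ]
top lock [ 0.5669 -0.2155  0.083 ]
top c1 [0.6751 0.1742 0.012 ]
top c2 [ 0.7169 -0.2203  0.012 ]
top c3 [ 0.4214 -0.2511  0.012 ]
top c4 [0.3845 0.1456 0.012 ]
top padc [0.5072 0.0807 0.087 ]
top jar [0.4655 0.2039 0.13  ]
top bot [ 0.6533 -0.2983  0.17  ]
top mug [ 0.5084 -0.3195  0.085 ]
top bar1 [ 0.6903 -0.0873  0.15  ]
top bar2 [ 0.4209 -0.1099  0.15  ]
scene gauge [ 0.5574 -0.0998  0.172 ]
scene red [ 0.5899 -0.0147  0.125 ]
```

View pics/crop.png

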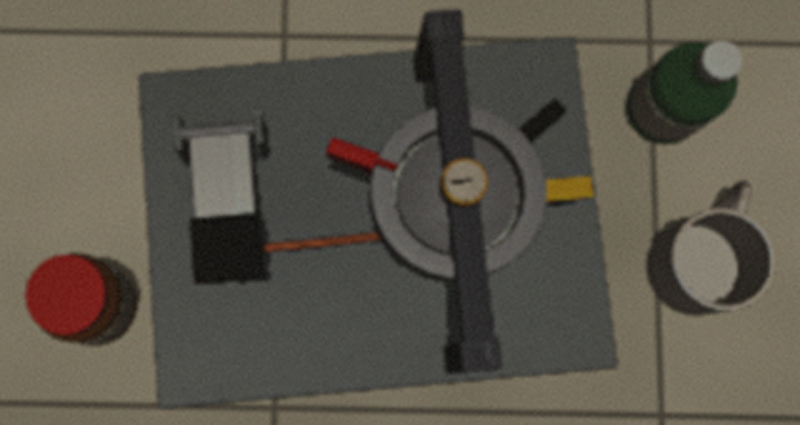

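Filter axis is about (0.556, -0.102) with yaw about 0.10. The red lug stands at about 70° in world axes and the black lug to push first at about -49.5°. I'll move over to that black lug.

{"name": "play_rows", "arguments": {
  "increments": [
    [[-0.0214,-0.0007,-0.0217],[0,0,0]],
    [[-0.0214,-0.0007,-0.0217],[0,0,0]],
    [[-0.0214,-0.0007,-0.0217],[0,0,0]],
    [[-0.0214,-0.0007,-0.0217],[0,0,0]],
    [[-0.0214,-0.0007,-0.0217],[0,0,0]],
    [[-0.0214,-0.0007,-0.0217],[0,0,0]],
    [[-0.0214,-0.0007,-0.0217],[0,0,0]],
    [[-0.0214,-0.0007,-0.0217],[0,0,0]],
    [[-0.0214,-0.0007,-0.0217],[0,0,0]],
    [[-0.0214,-0.0007,-0.0217],[0,0,0]],
    [[-0.0214,-0.0007,-0.0217],[0,0,0]],
    [[-0.0214,-0.0007,-0.0217],[0,0,0]],
    [[-0.0214,-0.0007,-0.0217],[0,0,0]],
    [[-0.0214,-0.0007,-0.0217],[0,0,0]],
    [[-0.0214,-0.0007,-0.0217],[0,0,0]],
    [[-0.0214,-0.0007,-0.0217],[0,0,0]],
    [[-0.0214,-0.0007,-0.0217],[0,0,0]],
    [[-0.0214,-0.0007,-0.0217],[0,0,0]],
    [[-0.0214,-0.0007,-0.0217],[0,0,0]],
    [[-0.0214,-0.0007,-0.0217],[0,0,0]]
  ],
  "gripper": 0
}}

```text
t: 1.77
eef_pos: [0.485, 0.1185, 0.2452]
tool_rot: [0.564, -0.564, -0.427, 0.427]
contact_force: [0.7, 0.3, -0.3]
gripper_width: -0.003
```

{"name": "play_rows", "arguments": {
  "increments": [
    [[-0.0214,-0.0007,-0.0217],[0,2,0]],
    [[-0.0214,-0.0007,-0.0217],[0,2,0]],
    [[-0.0214,-0.0007,-0.0217],[0,2,0]],
    [[-0.0214,-0.0007,-0.0217],[0,2,0]],
    [[-0.0214,-0.0007,-0.0217],[0,2,0]],
    [[-0.0214,-0.0007,-0.0217],[0,2,0]],
    [[-0.0214,-0.0007,-0.0217],[0,0,0]],
    [[-0.0214,-0.0007,-0.0217],[0,0,0]],
    [[0,0,0],[0,0,0]],
    [[0,0,0],[0,0,0]]
  ]
}}

```text
t: 2.6
eef_pos: [0.5791, -0.1063, 0.2505]
tool_rot: [-0.606, 0.606, 0.364, -0.365]
contact_force: [-0.6, -0.1, -0.3]
gripper_width: 0.002
```

```bash
cat >> h.py <<'E'
CX,CY=.556,-.102
def stat(o,c=(CX,CY)):
    T=tool(o);p=o['eef_pos'];psi=np.degrees(np.arctan2(T[1,0],T[0,0]))
    d=p[:2]-np.array(c)
    print('t',o['t'],'p',p.round(4),'psi',psi.round(2),'tilt',T[2].round(3),'r',np.hypot(*d).round(4),'phi',np.degrees(np.arctan2(d[1],d[0])).round(2),'F',o['contact_force'].round(1),'q',o['q'].round(2),o['gripper_width'])
def togo(o,p):
    print('tool shift',(tool(o).T@(np.array(p)-o['eef_pos'])).round(4))
E
python3 - <<'E'
from h import *
from station import *
o=get_obs();stat(o);togo(o,[.6372,-.1452,.25])
c=read_camera('top');cv2.imwrite('pics/t1.png',c['color'][:,:,::-1])
w=read_camera('wrist');cv2.imwrite('pics/w1.png',w['color'][:,:,::-1]);np.savez('pics/w1.npz',**w);print(w['hand_eye'].round(3))
E
```

```text
t 2.6 p [ 0.5791 -0.1063  0.2505] psi 62.02 tilt [-0.001 -1.     0.   ] r 0.0235 phi -10.54 F [-0.6 -0.1 -0.3] q [-0.31  0.34  0.49  1.77 -0.18  1.07  1.33] 0.001972913874399597
tool shift [-0.0071  0.0005 -0.0696]
[[ 1.    -0.001 -0.001 -0.001]
 [ 0.001 -0.322  0.947 -0.142]
 [-0.001 -0.947 -0.322  0.082]
 [ 0.     0.     0.     1.   ]]
```

View pics/w1.png

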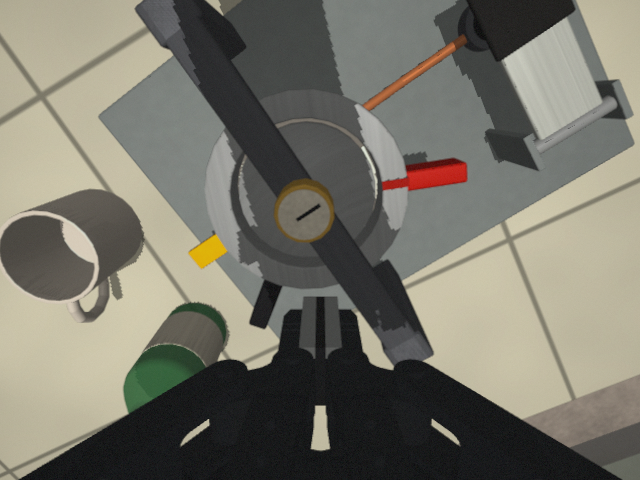

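The wrist view shows the gauge at (304,211), the red lug end at (466,170), the yellow shelf's outer end at (196,257) and the black lug near (264,305). The approach is clear. I'll refine the axis and lug angle from this picture.

```bash
cat >> h.py <<'E'
def wcam(w,o):
    T=np.eye(4);T[:3,:3]=tool(o);T[:3,3]=o['eef_pos'];M=np.linalg.inv(T@w['hand_eye'])
    return dict(intrinsics=w['intrinsics'],dist_coeffs=w['dist_coeffs'],R=M[:3,:3],t=M[:3,3])
E
python3 - <<'E'
from h import *
from station import *
o=get_obs();w=dict(np.load('pics/w1.npz'));c=wcam(w,o)
for k,v in dict(gauge=(304,211,.172),redend=(466,168,.125),redin=(410,176,.125),yel1=(189,252,.083),yel2=(204,268,.083),barA=(156,12,.15),barB=(408,347,.15)).items(): print(k,ray(c,v[:2],v[2]).round(4))
togo(o,[.6372,-.1452,.102])
E
```

```text
gauge [ 0.5544 -0.1014  0.172 ]
redend [0.5891 0.0008 0.125 ]
redin [ 0.5766 -0.0343  0.125 ]
yel1 [ 0.5605 -0.217   0.083 ]
yel2 [ 0.5784 -0.2139  0.083 ]
barA [ 0.4254 -0.1226  0.15  ]
barB [ 0.6809 -0.0873  0.15  ]
tool shift [-0.0102  0.1483 -0.0713]
```

{"name": "play_rows", "arguments": {
  "increments": [
    [[-0.0025,0,-0.018],[0,0,0]],
    [[-0.0025,0,-0.018],[0,0,0]],
    [[-0.0025,0,-0.018],[0,0,0]],
    [[-0.0025,0,-0.017],[0,0,0]],
    [[0,0.02,0],[0,0,0]],
    [[0,0.02,0],[0,0,0]],
    [[0,0.02,0],[0,0,0]],
    [[0,0.02,0],[0,0,0]],
    [[0,0.02,0],[0,0,0]],
    [[0,0.016,0],[0,0,0]],
    [[0,0.016,0],[0,0,0]],
    [[0,0.016,0],[0,0,0]],
    [[0,0,0],[0,0,0]],
    [[0,0,0],[0,0,0]]
  ]
}}

```text
t: 3.87
eef_pos: [0.637, -0.144, 0.1022]
tool_rot: [0.606, -0.604, -0.366, 0.367]
contact_force: [0.7, 0.2, 0.3]
gripper_width: 0.004
```

```bash
sed -i 's/CX,CY=.*/CX,CY=.555,-.102/' h.py; python3 - <<'E'
from h import *
from station import *
o=get_obs();stat(o)
w=read_camera('wrist');cv2.imwrite('pics/w2.png',w['color'][:,:,::-1])
E
```

```text
t 3.8667 p [ 0.637  -0.144   0.1022] psi 62.37 tilt [-0.    -1.     0.002] r 0.0921 phi -27.14 F [0.7 0.2 0.3] q [-0.17  0.61  0.42  1.74 -0.32  0.86  1.48] 0.003934344222091457
```

View pics/w2.png

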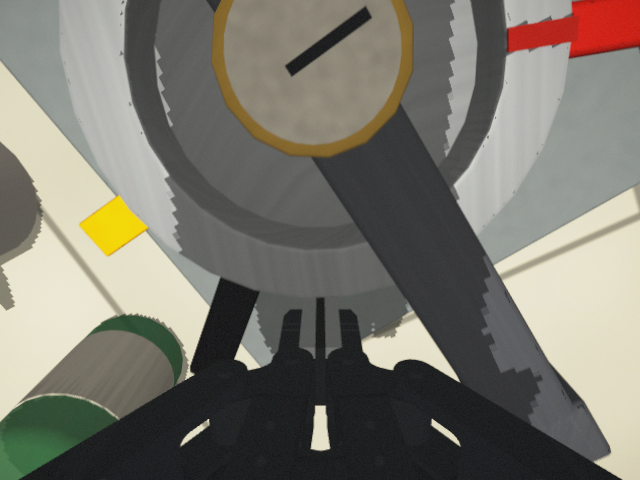

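The fingers are down in the gap between the black lug (225,325) and the bar, with nothing touching. I'll start the first arc.

{"name": "play_rows", "arguments": {
  "increments": [
    [[-0.0048,0,0.0001],[0,3,0]],
    [[-0.0048,0,0.0001],[0,3,0]],
    [[-0.0048,0,0.0001],[0,3,0]],
    [[-0.0048,0,0.0001],[0,3,0]],
    [[-0.0064,0,0.0002],[0,4,0]],
    [[-0.0064,0,0.0002],[0,4,0]],
    [[-0.0064,0,0.0002],[0,4,0]],
    [[-0.0064,0,0.0002],[0,4,0]],
    [[-0.0064,0,0.0002],[0,4,0]],
    [[-0.0064,0,0.0002],[0,4,0]]
  ]
}}

```text
t: 4.75
eef_pos: [0.6003, -0.1848, 0.1048]
tool_rot: [-0.688, 0.689, 0.162, -0.158]
contact_force: [6.2, 0.1, -4.1]
gripper_width: 0.003
```

```bash
python3 - <<'E'
from h import *
from station import *
o=get_obs();stat(o)
E
```

```text
t 4.75 p [ 0.6003 -0.1848  0.1048] psi 26.17 tilt [ 0.006 -1.    -0.003] r 0.0944 phi -61.33 F [ 6.2  0.1 -4.1] q [-0.22  0.61  0.59  1.81 -0.44  0.85  1.04] 0.003034129078126567
```

{"name": "play_rows", "arguments": {
  "increments": [
    [[-0.0065,0.0003,0.0003],[0,4,0]],
    [[-0.0065,0.0003,0.0003],[0,4,0]],
    [[-0.0065,0.0003,0.0003],[0,4,0]],
    [[-0.0065,0.0003,0.0003],[0,4,0]],
    [[-0.0065,0.0003,0.0003],[0,4,0]],
    [[-0.0065,0,0.0003],[0,4,0]],
    [[-0.0065,0,0.0003],[0,4,0]],
    [[-0.0065,0,0.0003],[0,4,0]],
    [[-0.0065,0,0.0003],[0,4,0]],
    [[-0.0065,0,0.0003],[0,4,0]],
    [[-0.0065,0,0.0003],[0,4,0]]
  ]
}}

```text
t: 5.67
eef_pos: [0.531, -0.1919, 0.1044]
tool_rot: [-0.698, 0.699, -0.107, 0.113]
contact_force: [3.7, -5.3, 3.0]
gripper_width: -0.0
```

```bash
python3 - <<'E'
from h import *
from station import *
o=get_obs();stat(o)
E
```

```text
t 5.6667 p [ 0.531  -0.1919  0.1044] psi -17.93 tilt [ 0.009 -1.    -0.001] r 0.0931 phi -104.95 F [ 3.7 -5.3  3. ] q [-0.37  0.58  0.81  1.98 -0.58  0.82  0.46] -0.00011902758356459587
```

{"name": "play_rows", "arguments": {
  "increments": [
    [[-0.0065,0,0.0002],[0,4,0]],
    [[-0.0065,0,0.0002],[0,4,0]],
    [[-0.0065,0,0.0002],[0,4,0]],
    [[-0.0065,0,0.0002],[0,4,0]],
    [[-0.0065,0,0.0002],[0,4,0]],
    [[-0.0065,0,0.0002],[0,4,0]],
    [[-0.0065,0,0.0002],[0,4,0]],
    [[-0.0065,0,0.0002],[0,4,0]],
    [[-0.005,0,0.0002],[0,3,0]],
    [[0,0,0],[0,0,0]]
  ]
}}

```text
t: 6.5
eef_pos: [0.4835, -0.1585, 0.1033]
tool_rot: [0.634, -0.633, 0.313, -0.316]
contact_force: [1.4, -3.8, 3.1]
gripper_width: 0.0
```

{"name": "play_rows", "arguments": {
  "increments": [
    [[0.008,0,0],[0,0,0]],
    [[0.004,-0.01,0],[0,0,0]],
    [[0,-0.02,0],[0,0,0]],
    [[0,-0.025,0],[0,0,0]],
    [[0,-0.03,0],[0,0,0]],
    [[0,-0.03,0],[0,0,0]],
    [[0,-0.03,0],[0,0,0]],
    [[0,0,0],[0,0,0]]
  ]
}}

```text
t: 7.17
eef_pos: [0.4913, -0.1693, 0.2519]
tool_rot: [0.634, -0.633, 0.312, -0.316]
contact_force: [1.0, -0.3, -0.1]
gripper_width: 0.001
```

```bash
python3 - <<'E'
from h import *
from station import *
o=get_obs();stat(o)
c=read_camera('top');w=read_camera('wrist')
a=c['color'][150:380,170:530,::-1]
cv2.imwrite('pics/w3.png',np.vstack([cv2.resize(a,(480,300)),cv2.resize(w['color'][:,:,::-1],(480,300))]));cv2.imwrite('pics/w3w.png',w['color'][:,:,::-1]);np.savez('pics/w3.npz',**w)
E
```

```text
t 7.1667 p [ 0.4913 -0.1693  0.2519] psi -52.72 tilt [ 0.005 -1.     0.005] r 0.0927 phi -133.41 F [ 1.  -0.3 -0.1] q [-0.76  0.42  1.27  1.95 -0.46  1.09 -0.21] 0.0007232997717622691
```

View pics/w3.png

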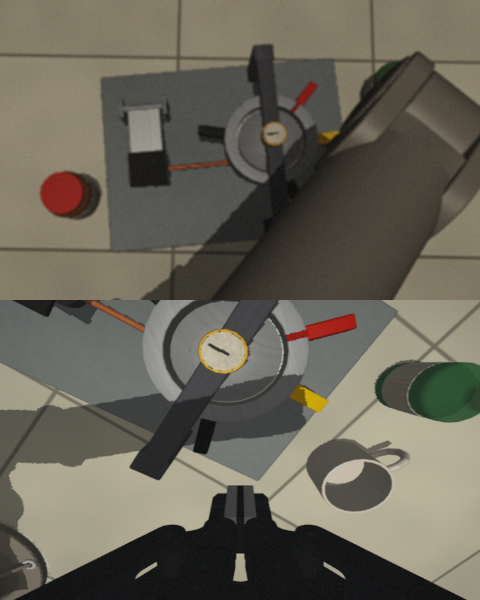

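The top crop shows the red lug at upper right, about 37° past the bar, and another black lug at left, (210,132) in the crop. All bystanders are in place. For the second stroke I'll use that left black lug (at about 83°).

{"name": "play_rows", "arguments": {
  "increments": [
    [[-0.0124,0,0.0162],[0,0,0]],
    [[-0.0124,0,0.0162],[0,0,0]],
    [[-0.0124,0,0.0162],[0,0,0]],
    [[-0.0124,0,0.0162],[0,0,0]],
    [[-0.0124,0,0.0162],[0,0,0]],
    [[-0.0124,0,0.0162],[0,0,0]],
    [[-0.0124,0,0.0162],[0,0,0]],
    [[-0.0124,0,0.0162],[0,0,0]],
    [[0,0,0],[0,-6,0]],
    [[0,0,0],[0,-6,0]],
    [[0,0,0],[0,-6,0]],
    [[0,0,0],[0,-6,0]],
    [[0,0,0],[0,-6,0]],
    [[0,0,0],[0,-6,0]],
    [[0,0,0],[0,-6,0]],
    [[0,0,0],[0,-6,0]],
    [[0,0,0],[0,-6,0]],
    [[0,0,0],[0,-6,0]]
  ]
}}

```text
t: 8.77
eef_pos: [0.531, -0.0099, 0.2454]
tool_rot: [0.706, -0.706, -0.046, 0.048]
contact_force: [0.7, -0.1, 0.1]
gripper_width: 0.002
```

{"name": "play_rows", "arguments": {
  "increments": [
    [[0,0,0],[0,-6,0]],
    [[0,0,0],[0,0,0]],
    [[0,0,0],[0,0,0]]
  ]
}}

```text
t: 9.02
eef_pos: [0.5312, -0.01, 0.2457]
tool_rot: [0.703, -0.702, -0.08, 0.081]
contact_force: [-1.0, 0.4, -0.5]
gripper_width: 0.003
```

```bash
python3 - <<'E'
from h import *
from station import *
o=get_obs();stat(o);a=np.radians(103);togo(o,[CX+.092*np.cos(a),CY+.092*np.sin(a),.105])
w=read_camera('wrist');t=read_camera('top');cv2.imwrite('pics/w4.png',w['color'][:,:,::-1]);np.savez('pics/w4.npz',**w)
E
```

```text
t 9.0167 p [ 0.5312 -0.01    0.2457] psi 13.08 tilt [-0.002 -1.     0.001] r 0.095 phi 104.48 F [-1.   0.4 -0.5] q [-0.87  0.33  0.96  1.92 -0.31  1.05  0.45] 0.0031742179882121315
tool shift [ 0.0027  0.1407 -0.0031]
```

View pics/w4.png

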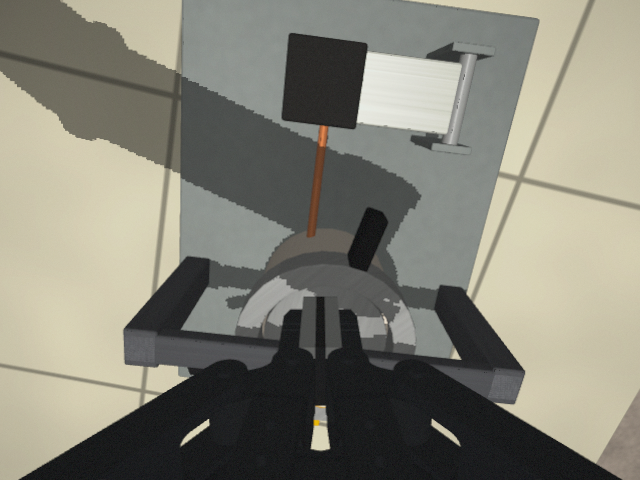

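```bash
python3 - <<'E'
from h import *
from station import *
o=get_obs();w=dict(np.load('pics/w4.npz'));c=wcam(w,o)
C=-c['R'].T@c['t']
for n,u in dict(pipe=(313,225),pipe2=(321,145),lugend=(376,214),pad=(325,80),padA=(289,35),padB=(367,44),padC=(355,127),padD=(282,120)).items():
    r=w['range_z'][u[1]-1:u[1]+2,u[0]-1:u[0]+2];p=np.median(r)
    q=cv2.undistortPoints(np.array([[u]],float),c['intrinsics'],c['dist_coeffs'])[0,0]
    X=C+c['R'].T@np.array([q[0],q[1],1])*p
    print(n,X.round(4),np.degrees(np.arctan2(X[1]-CY,X[0]-CX)).round(1))
for u in [(289,35),(367,44),(355,127),(282,120)]: print(ray(c,u,.087).round(4))
P=ray(c,(376,210),.125);print(P,np.degrees(np.arctan2(P[1]-CY,P[0]-CX)))
E
```

```text
pipe [ 0.5311 -0.0378  0.036 ] 110.4
pipe2 [0.5222 0.0332 0.0251] 103.6
lugend [0.5682 0.005  0.1175] 83.0
pad [0.5132 0.0836 0.0863] 102.7
padA [0.4828 0.1058 0.0856] 109.2
padB [0.5361 0.1127 0.0841] 95.0
padC [0.549  0.0545 0.0124] 92.2
padD [0.4831 0.0455 0.0119] 116.0
[0.4829 0.1056 0.087 ]
[0.5359 0.1122 0.087 ]
[0.5418 0.0575 0.087 ]
[0.4891 0.0503 0.087 ]
[0.56590263 0.00950452 0.125     ] 84.41551743391304
```

The pipe is low (z about 0.036), so it's no obstacle. The lug sits at about 84°, as predicted.

{"name": "play_rows", "arguments": {
  "increments": [
    [[0.0015,0.015,-0.0015],[0,0,0]],
    [[0.0015,0.02,-0.0015],[0,0,0]],
    [[0,0.02,0],[0,0,0]],
    [[0,0.02,0],[0,0,0]],
    [[0,0.02,0],[0,0,0]],
    [[0,0.02,0],[0,0,0]],
    [[0,0.015,0],[0,0,0]],
    [[0,0.011,0],[0,0,0]],
    [[0,0,0],[0,0,0]],
    [[0,0,0],[0,0,0]]
  ]
}}

```text
t: 9.95
eef_pos: [0.5354, -0.0123, 0.1053]
tool_rot: [-0.702, 0.703, 0.081, -0.082]
contact_force: [-0.4, 0.3, -0.5]
gripper_width: -0.002
```

```bash
python3 - <<'E'
from h import *
from station import *
o=get_obs();stat(o)
E
```

```text
t 9.95 p [ 0.5354 -0.0123  0.1053] psi 13.2 tilt [-0.001 -1.    -0.   ] r 0.0918 phi 102.34 F [-0.4  0.3 -0.5] q [-0.69  0.53  0.79  2.04 -0.53  0.79  0.64] -0.001968272640069853
```

{"name": "play_rows", "arguments": {
  "increments": [
    [[0.0048,0,-0.0001],[0,3,0]],
    [[0.0048,0,-0.0001],[0,3,0]],
    [[0.0048,0,-0.0001],[0,3,0]],
    [[0.0064,0,-0.0003],[0,4,0]],
    [[0.0064,0,-0.0003],[0,4,0]],
    [[0.0064,0,-0.0003],[0,4,0]],
    [[0.0064,0,-0.0003],[0,4,0]],
    [[0.0064,0,-0.0003],[0,4,0]],
    [[0.0064,0,-0.0003],[0,4,0]],
    [[0.0064,0,-0.0003],[0,4,0]],
    [[0.0064,0,-0.0003],[0,4,0]],
    [[0.0048,0,-0.0001],[0,3,0]]
  ]
}}

```text
t: 10.95
eef_pos: [0.6032, -0.0217, 0.1064]
tool_rot: [0.682, -0.681, 0.189, -0.188]
contact_force: [-3.5, 2.6, 3.8]
gripper_width: 0.002
```

```bash
python3 - <<'E'
from h import *
from station import *
o=get_obs();stat(o)
E
```

```text
t 10.95 p [ 0.6032 -0.0217  0.1064] psi -30.91 tilt [-0.002 -1.     0.002] r 0.0937 phi 59.02 F [-3.5  2.6  3.8] q [-0.72  0.71  0.95  1.88 -0.72  0.94  0.03] 0.0020847529425764644
```

Creep to the stop in small steps.

{"name": "play_rows", "arguments": {
  "increments": [
    [[0.0032,0,-0.0002],[0,2,0]],
    [[0.0032,0,-0.0002],[0,2,0]],
    [[0.0032,0,-0.0002],[0,2,0]],
    [[0.0016,0,0],[0,1,0]],
    [[0.0016,0,0],[0,1,0]],
    [[0.0016,0,0],[0,1,0]]
  ]
}}

```text
t: 11.45
eef_pos: [0.6151, -0.0298, 0.1064]
tool_rot: [0.666, -0.664, 0.241, -0.24]
contact_force: [-3.1, 5.4, 2.4]
gripper_width: -0.0
```

{"name": "play_rows", "arguments": {
  "increments": [
    [[0.001,0,0],[0,0.5,0]],
    [[0.001,0,0],[0,0.5,0]]
  ]
}}

```text
t: 11.62
eef_pos: [0.6166, -0.0311, 0.1064]
tool_rot: [0.664, -0.662, 0.246, -0.246]
contact_force: [-2.7, 3.8, 2.7]
gripper_width: 0.002
```

{"name": "play_rows", "arguments": {
  "increments": [
    [[0.001,0,0],[0,0.5,0]],
    [[0.001,0,0],[0,0.5,0]]
  ]
}}

```text
t: 11.78
eef_pos: [0.6181, -0.0324, 0.1064]
tool_rot: [0.662, -0.66, 0.252, -0.251]
contact_force: [-4.3, 5.3, 3.5]
gripper_width: -0.002
```

```bash
python3 - <<'E'
from h import *
from station import *
o=get_obs();stat(o)
E
```

```text
t 11.7833 p [ 0.6181 -0.0324  0.1064] psi -41.69 tilt [-0.002 -1.     0.002] r 0.094 phi 47.82 F [-4.3  5.3  3.5] q [-0.71  0.76  0.98  1.84 -0.77  0.98 -0.11] -0.002456258684211417
```

{"name": "play_rows", "arguments": {
  "increments": [
    [[0.001,0,0],[0,0.5,0]],
    [[0.001,0,0],[0,0.5,0]]
  ]
}}

```text
t: 11.95
eef_pos: [0.6185, -0.0324, 0.1062]
tool_rot: [0.66, -0.657, 0.259, -0.256]
contact_force: [-8.1, 9.8, 9.5]
gripper_width: 0.0
```

{"name": "play_rows", "arguments": {
  "increments": [
    [[0.001,0,0],[0,0.5,0]],
    [[0.001,0,0],[0,0.5,0]]
  ]
}}

```text
t: 12.12
eef_pos: [0.6188, -0.0324, 0.1062]
tool_rot: [0.658, -0.655, 0.266, -0.26]
contact_force: [-13.7, 13.3, 14.0]
gripper_width: -0.005
```

{"name": "play_rows", "arguments": {
  "increments": [
    [[0.001,0,0],[0,0.5,0]],
    [[0.001,0,0],[0,0.5,0]]
  ]
}}

```text
t: 12.28
eef_pos: [0.6192, -0.0324, 0.1062]
tool_rot: [0.657, -0.652, 0.272, -0.264]
contact_force: [-19.1, 17.2, 19.7]
gripper_width: -0.001
```

The stop is reached: the finger has stalled and force has risen from 7 to 33 N. I'll release and lift, then check.

{"name": "play_rows", "arguments": {
  "increments": [
    [[-0.008,0,0],[0,0,0]],
    [[-0.008,0,0],[0,0,0]],
    [[-0.004,-0.005,0],[0,0,0]],
    [[0,-0.02,0],[0,0,0]],
    [[0,-0.03,0],[0,0,0]],
    [[0,-0.03,0],[0,0,0]],
    [[0,-0.03,0],[0,0,0]],
    [[0,-0.02,0],[0,0,0]],
    [[0,0,0],[0,0,0]]
  ]
}}

```text
t: 13.03
eef_pos: [0.6105, -0.0258, 0.2457]
tool_rot: [0.655, -0.653, 0.267, -0.272]
contact_force: [0.9, -0.3, 1.2]
gripper_width: -0.004
```

```bash
python3 - <<'E'
from h import *
from station import *
o=get_obs();stat(o);togo(o,[.5122,.0825,.13])
c=read_camera('top');s=read_camera('scene');np.savez('pics/t5.npz',**c);np.savez('pics/s5.npz',**s)
a=cv2.resize(c['color'][170:330,230:490,::-1],(780,480)[:2]) ;b=cv2.resize(s['color'][150:310,160:420,::-1],(780,480))
cv2.imwrite('pics/c5.png',cv2.resize(np.hstack([a,b]),(800,246)) if 0 else np.vstack([cv2.resize(a,(488,300)),cv2.resize(b,(488,300))]))
E
```

```text
t 13.0333 p [ 0.6105 -0.0258  0.2457] psi -44.8 tilt [ 0.006 -1.     0.005] r 0.0943 phi 53.95 F [ 0.9 -0.3  1.2] q [-0.84  0.61  1.18  1.75 -0.61  1.19 -0.28] -0.003694943011795098
tool shift [-0.1468  0.1148  0.007 ]
```

View pics/c5.png

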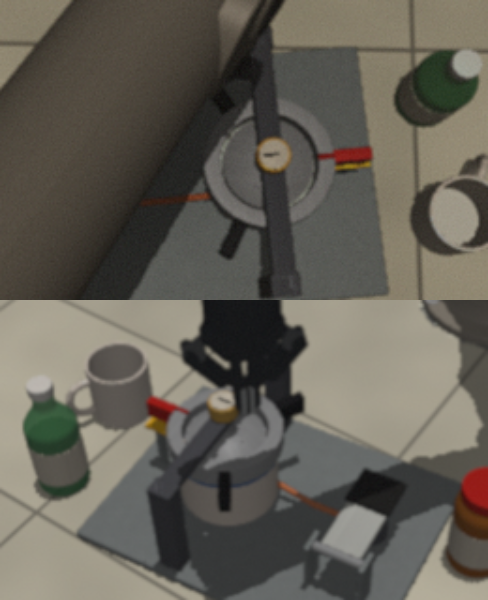

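```bash
python3 - <<'E'
from h import *
c=dict(np.load('pics/t5.npz'))
h=cv2.cvtColor(c['color'],cv2.COLOR_RGB2HSV).astype(int)
m=((h[...,0]<8)|(h[...,0]>172))&(h[...,1]>150)&(h[...,2]>70);m[:,:405]=0;m[:,450:]=0
v,u=np.nonzero(m);print(u.min(),u.max())
for x in range(u.min(),u.max()+1,3):
    k=v[u==x];P=ray(c,(x,k.mean()),.125);print(x,k.min(),k.max(),P.round(4),np.degrees(np.arctan2(P[1]-CY,P[0]-CX)).round(2))
c0=dict(np.load('pics/top0.npz'));h=cv2.cvtColor(c0['color'],cv2.COLOR_RGB2HSV).astype(int)
m=(abs(h[...,0]-24)<6)&(h[...,1]>180)&(h[...,2]>100);m[:,:405]=0;v,u=np.nonzero(m)
for x in range(u.min(),u.max()+1,3):
    k=v[u==x];P=ray(c0,(x,k.mean()),.083);print('Y',x,k.min(),k.max(),P.round(4),np.degrees(np.arctan2(P[1]-CY,P[0]-CX)).round(2))
E
```

```text
405 427
405 252 253 [ 0.5642 -0.165   0.125 ] -81.7
408 250 254 [ 0.5653 -0.1709  0.125 ] -81.51
411 250 256 [ 0.5634 -0.1768  0.125 ] -83.61
414 250 255 [ 0.5645 -0.1828  0.125 ] -83.3
417 249 255 [ 0.5656 -0.1887  0.125 ] -83.04
420 249 255 [ 0.5657 -0.1947  0.125 ] -83.42
423 249 254 [ 0.5668 -0.2006  0.125 ] -83.17
426 249 254 [ 0.5669 -0.2066  0.125 ] -83.5
Y 409 252 259 [ 0.5652 -0.1804  0.083 ] -82.57
Y 412 252 259 [ 0.5653 -0.1866  0.083 ] -83.04
Y 415 252 259 [ 0.5654 -0.1928  0.083 ] -83.44
Y 418 252 259 [ 0.5655 -0.199   0.083 ] -83.79
Y 421 251 258 [ 0.5678 -0.2052  0.083 ] -82.96
Y 424 251 258 [ 0.5679 -0.2114  0.083 ] -83.3
```

The red lug sits over the yellow mark to within about 1 mm in the measurement, and the finger stalled there. On to the paddle.

{"name": "play_rows", "arguments": {
  "increments": [
    [[-0.021,0,0.001],[0,0,0]],
    [[-0.021,0,0.001],[0,0,0]],
    [[-0.021,0,0.001],[0,0,0]],
    [[-0.021,0,0.001],[0,0,0]],
    [[-0.021,0,0.001],[0,0,0]],
    [[-0.021,0,0.001],[0,0,0]],
    [[-0.021,0,0.001],[0,0,0]],
    [[0,0.02,0],[0,0,0]],
    [[0,0.03,0],[0,0,0]],
    [[0,0.03,0],[0,0,0]],
    [[0,0.025,0],[0,0,0]],
    [[0,0.02,0],[0,0,0]],
    [[0,0.01,0],[0,0,0]],
    [[0,0,0],[0,0,0]]
  ]
}}

```text
t: 14.3
eef_pos: [0.5067, 0.0837, 0.1032]
tool_rot: [-0.653, 0.655, -0.271, 0.268]
contact_force: [0.5, -0.7, 0.8]
gripper_width: -0.0
```

```bash
python3 - <<'E'
from h import *
from station import *
o=get_obs();stat(o);togo(o,[.5122,.0825,.087])
E
```

```text
t 14.3 p [0.5067 0.0837 0.1032] psi -44.78 tilt [-0.002 -1.    -0.004] r 0.1919 phi 104.59 F [ 0.5 -0.7  0.8] q [-1.07  0.65  1.08  2.09 -0.77  0.87 -0.32] -0.0004482421302685177
tool shift [0.0048 0.0161 0.0031]
```

{"name": "play_rows", "arguments": {
  "increments": [
    [[0.0048,0.004,0.0031],[0,0,0]],
    [[0,0.004,0],[0,0,0]],
    [[0,0.004,0],[0,0,0]],
    [[0,0.004,0],[0,0,0]],
    [[0,0.004,0],[0,0,0]],
    [[0,0.004,0],[0,0,0]],
    [[0,0.004,0],[0,0,0]],
    [[0,0.004,0],[0,0,0]],
    [[0,0.004,0],[0,0,0]],
    [[0,0.004,0],[0,0,0]]
  ]
}}

```text
t: 15.13
eef_pos: [0.5149, 0.0831, 0.0656]
tool_rot: [0.654, -0.654, 0.269, -0.27]
contact_force: [-0.8, 0.8, 8.2]
gripper_width: 0.001
```

{"name": "play_rows", "arguments": {
  "increments": [
    [[0,0.002,0],[0,0,0]],
    [[0,0.002,0],[0,0,0]]
  ]
}}

```text
t: 15.3
eef_pos: [0.5155, 0.0831, 0.0619]
tool_rot: [0.654, -0.653, 0.268, -0.27]
contact_force: [-0.4, 1.4, 9.3]
gripper_width: 0.002
```

{"name": "play_rows", "arguments": {
  "increments": [
    [[0,0.0015,0],[0,0,0]],
    [[0,0.0015,0],[0,0,0]]
  ]
}}

```text
t: 15.47
eef_pos: [0.5159, 0.0832, 0.0592]
tool_rot: [0.655, -0.653, 0.268, -0.27]
contact_force: [0.7, 1.4, 11.5]
gripper_width: -0.006
```

{"name": "play_rows", "arguments": {
  "increments": [
    [[0,0.0015,0],[0,0,0]],
    [[0,0.0015,0],[0,0,0]]
  ]
}}

```text
t: 15.63
eef_pos: [0.5165, 0.0833, 0.0565]
tool_rot: [0.655, -0.653, 0.268, -0.27]
contact_force: [1.8, 0.3, 11.5]
gripper_width: -0.002
```

{"name": "play_rows", "arguments": {
  "increments": [
    [[0,0.0015,0],[0,0,0]],
    [[0,0.0015,0],[0,0,0]]
  ]
}}

```text
t: 15.8
eef_pos: [0.5172, 0.0832, 0.0543]
tool_rot: [0.655, -0.653, 0.268, -0.271]
contact_force: [-4.6, 2.2, 33.1]
gripper_width: 0.001
```

{"name": "play_rows", "arguments": {
  "increments": [
    [[0,0.001,0],[0,0,0]],
    [[0,0.001,0],[0,0,0]]
  ]
}}

```text
t: 15.97
eef_pos: [0.5174, 0.0831, 0.0537]
tool_rot: [0.656, -0.652, 0.268, -0.271]
contact_force: [-8.1, 2.4, 47.8]
gripper_width: -0.002
```

At the hard stop. I'll ease off slightly and hold for just over a second.

{"name": "play_rows", "arguments": {
  "increments": [
    [[0,-0.001,0],[0,0,0]],
    [[0,0,0],[0,0,0]],
    [[0,0,0],[0,0,0]],
    [[0,0,0],[0,0,0]],
    [[0,0,0],[0,0,0]],
    [[0,0,0],[0,0,0]],
    [[0,0,0],[0,0,0]],
    [[0,0,0],[0,0,0]],
    [[0,0,0],[0,0,0]],
    [[0,0,0],[0,0,0]],
    [[0,0,0],[0,0,0]],
    [[0,0,0],[0,0,0]],
    [[0,0,0],[0,0,0]],
    [[0,0,0],[0,0,0]]
  ]
}}

```text
t: 17.13
eef_pos: [0.5172, 0.0832, 0.0543]
tool_rot: [0.655, -0.652, 0.268, -0.271]
contact_force: [-5.2, 1.7, 32.1]
gripper_width: -0.004
```

{"name": "play_rows", "arguments": {
  "increments": [
    [[0,-0.005,0],[0,0,0]],
    [[0,-0.007,0],[0,0,0]],
    [[0,-0.007,0],[0,0,0]],
    [[0,-0.007,0],[0,0,0]],
    [[0,-0.007,0],[0,0,0]],
    [[0,-0.01,0],[0,0,0]],
    [[0,-0.02,0],[0,0,0]],
    [[0,-0.03,0],[0,0,0]],
    [[0,-0.03,0],[0,0,0]],
    [[0,-0.03,0],[0,0,0]],
    [[0,-0.03,0],[0,0,0]],
    [[0,0,0],[0,0,0]],
    [[0,0,0],[0,0,0]],
    [[0,0,0],[0,0,0]],
    [[0,0,0],[0,0,0]]
  ]
}}

```text
t: 18.38
eef_pos: [0.5133, 0.0831, 0.2333]
tool_rot: [-0.654, 0.654, -0.27, 0.269]
contact_force: [0.7, -0.0, -0.1]
gripper_width: 0.001
```

```bash
python3 - <<'E'
from h import *
from station import *
o=get_obs();stat(o)
s=read_camera('scene');w=read_camera('wrist')
c=wcam(w,o);C=-c['R'].T@c['t'];K=w['intrinsics']
# depth around the pad centre as seen by the wrist
p=c['R']@np.array([.511,.1,.087])+c['t'];u=K@p/p[2];print('px',u[:2])
x,y=int(u[0]),int(u[1])
if 0<=x<640 and 0<=y<480:
    d=w['range_z'][y,x];X=C+c['R'].T@(np.linalg.inv(K)@np.array([x,y,1]))*d;print('pad surface',X.round(4))
cv2.imwrite('pics/e.png',np.vstack([cv2.resize(s['color'][150:310,160:440,::-1],(525,300)),cv2.resize(w['color'][:,:,::-1],(525,300))]))
E
```

```text
t 18.3833 p [0.5133 0.0831 0.2333] psi -44.74 tilt [-0.001 -1.    -0.002] r 0.1897 phi 102.69 F [ 0.7 -0.  -0.1] q [-1.24  0.51  1.31  1.97 -0.56  1.1  -0.47] 0.0011571771395050545
px [300.84824348 202.52696694]
pad surface [0.5106 0.1006 0.0858]
```

View pics/e.png

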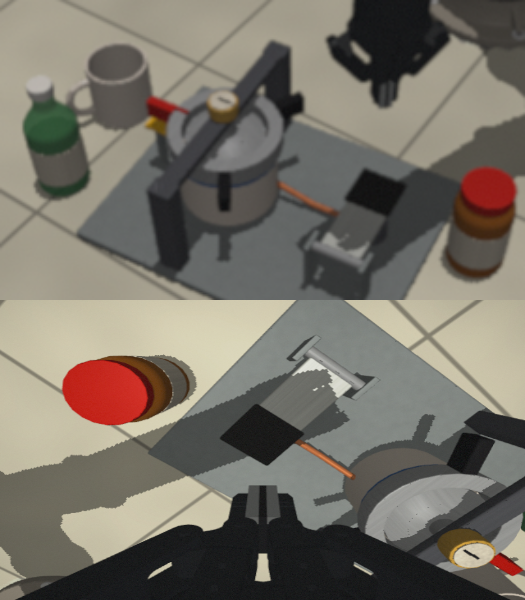

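The paddle is back up (pad surface at 0.0858 m), the red lug is over the yellow mark, the bystanders are upright and the arm is clear. Handing in.

```bash
python3 -c "
from station import *
hand_in()"
```

```text
the job is handed in; nothing more can be done
```

The filter is closed, the paddle has been pressed and released, and the job is handed in at about 18 s of the 67 s allowed. Hand-in gives no verdict.

- **Ring:** I turned it clockwise in two strokes, one on each black lug, until it hit the hard stop. There the finger stalled and the force rose from about 7 N to 33 N. The top camera put the red lug within about 1 mm of the lock mark's direction.
- **Paddle:** I pressed it slowly to its hard stop. Force was about 11 N before the stop and peaked near 48 N at it, against the 70 N limit. I held it there at about 32 N for just over a second, then let it spring back. Afterwards the wrist camera measured the pad surface at 0.0858 m, near its 0.087 m rest height.
- **Bystanders:** The last picture shows the bottle, jar and mug upright and apparently where they were. I did not measure their positions again. The arm is clear of everything.

No check failed or disagreed. I inferred from the force, not from a camera, that the pad got within 3 mm of its stop.

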